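# Load the sprung marking carrier and latch it down

## Robot

A 6-joint arm with a two-finger parallel gripper is mounted at the origin on the work surface. World frame = base frame: x ahead of the robot, y to its left, z up, the work surface at z = 0. Lengths are in m, angles in rad, forces in N, time in s.
With the tool pointing down it reaches from about 0.35 to 0.975 m from the base axis. Payload 7.1 kg.
Tool frame: the origin (TCP) lies midway between the tips of the shut fingers; the grasp point (between the pads) lies 19 mm behind it (manip.pinch_z is the distance from the TCP to the grasp point, in m); z points along the fingers, y is the direction in which the jaws open and shut (so a half turn about z gives the same grasp; the last joint's range is limited). The gripper opens to 88 mm and grips with 3 to 60 N. Pads are 20 mm wide; open, the fingers measure 115 mm over their backs; the gripper's body (75 mm by 178 mm) begins 61 mm behind the grasp point.
Start: joints at [1.312, 0.423, 1.63, -0, 1.089, -0.019], TCP at [0.148, 0.607, 0.223] pointing down, gripper open.
Joint ranges: [-3, 3], [-0.9, 2.11], [0.09, 2.58], [-1.31, 4.45], [0.11, 2.69], [-2.54, 2.54]. Speed limits (rad/s): [2.39, 2.39, 3.01, 3.14, 3.14, 3.14].

## Interface

Orientations are given as a 3x3 rotation matrix whose columns are the frame's x, y, z axes.
In Python, from cell import manip gives the robot as it stands. The module is installed in compiled form; this text tells all that it offers.
- The arm moves only by the tool step_arm, never from a script. Its argument "rows" is a list of rows, each an object with "xyz": the shift along the tool's x, y, z scaled (see below), a list of three; "rot": the turn, a rotation vector about the tool's x, y, z scaled (see below), a list of three. A call has 1 to 5 rows; each row shifts and turns the commanded pose from where the row before left it, along the tool's axes as they then stand; what a row does not reach is not made up. The controller multiplies each number of a shift by 20 cm and each number of a turn by 30 degrees. A row lasts 1/8 s, in which the tool goes at most 62.5 mm and 10.7 degrees, less where a joint would pass 70% of its speed; a pose out of reach is approached as far as the arm can. A call with a number of a shift or a turn outside -1 to 1 is refused whole. A call with a gripper value outside its range is refused whole. "fingers" is the closure, from 0 (fully open) to 1 (shut), set as the call begins (left out, the last holds). The fingers move at their own pace and stop on an object; "squeeze" is the grip in N (left out, the last holds). Time passes only in rows, so rows that do not move let the fingers close. It gives the time, the measured TCP pose, the force and the opening at its end, in the units of the state.
- manip.get_obs(): the state, without advancing time (a new reading comes with each control period).
- manip.read_camera(name): name is "scene" or "top" or "wrist"; returns the picture (384x512x3 uint8, red, green, blue); there is no depth.
- manip.get_calibration(name): a dict with "intrinsics" (3x3 intrinsics, pixels), "origin" and "attitude" of the camera in the world; the wrist camera has in their place "T_tool_cam" (4x4, takes a point from camera to tool coordinates, whose origin is the TCP and whose axes are the flange's). Camera axes: x right, y up, looking along -z (the intrinsics and any distortion apply to the point x, -y, -z); pixel columns grow to the right and rows downward; lengths in m; the calibration is good to about 2 mm. A picture is of the moment at which its call begins: read the wrist's pose just before it. get_calibration takes no time and is no camera call.
- manip.hand_in(): hands the job in, once; it reports no verdict.
The state is a dict: "t": time; "q": joint angles; "qd": joint speeds; "effort": joint torques, N m; "position": TCP position; "tcp_rot": TCP orientation; "ft_force": force on the tool from outside, world axes, zero at the start; "moment": the same for the moment, N m; "finger_gap": finger opening in m.
Only numpy, scipy, OpenCV 4.12 (cv2) and the standard library are available. Lean on these libraries where they do the work, as an engineer would, in place of code of your own. Each camera call takes 0.05 s, during which the arm holds its last target. There are 200 camera calls.

## Task

Load the blue sprung carrier for marking: first lay the aluminium vice jaw flat on the long black pad, lengthways along it, and let go. Then take the flanged steel arbor out of the sloping green rack and stand it upright, on its narrow foot, on the round black pad. With both parts aboard, push the platform down gently and keep it down until the red catch bolt has slid fully over its edge, then let go slowly so that the arbor stays standing still on the lowered platform; leave the file, oil bottle and orange box where they are.

Things in the scene. Friction and masses are not known exactly. Their poses are not given: they have to be found in the camera images.
- jaw_pad (a point): Centre of the long black pad (108 x 42 mm, only marked) on the flat aluminium platform; on its top face, 85 mm above the bench when up, moving down with it. x: along the pad's length; z up. Platform 140 mm (x) by 200 mm (y), no raised edges, its centre 50 mm from here along +y, on a fixed blue base 150 x 210 mm.
- round_pad (a point): Centre of the round black pad (50 mm across, marked only) on the same platform's top face, 100 mm along +y of jaw_pad; same axes.
- platform (a joint): How far the sprung platform has sunk, m: 0 up, stop at 0.022. Spring 3 N plus 0.9 N per mm: the parts alone sink it 4 to 8 mm. From 0.018 the catch can slide over its edge; that takes 19 N in all, so a push of 9 to 13 N besides the parts' weight, which may go through a part, for example while still holding the arbor. Once caught it stays at about 0.018.
- catch (a joint): Slide of the red catch bolt, in m: 0 out (held back by the platform's edge), about 0.010 fully in over the edge of the lowered platform. Its own spring drives it, slowly: it needs about half a second with the platform held 18 mm down or more. It need not be touched.
- catch_pin (a point): Top of the yellow pin (14 mm across, 14 mm tall) on the red bolt, 104 mm from the platform's centre along the pads' +x, 91 mm above the bench; the pin moves 10 mm towards the platform when the catch goes in. The bolt and its grey housing stand beyond the platform's +x edge.
- jaw_center (a point): Centre of the loose aluminium vice jaw, a plain block 100 mm long (x), 32 mm wide (y), 40 mm high (z), with dark screw holes; it lies flat on the bench with z up. About 0.35 kg.
- arbor_center (a point): Half-way up the loose steel arbor, on its axis; z from foot to top. 130 mm in all: foot 28 mm across for 10 mm, shaft 20 mm to 70 mm, flange 60 mm across from 70 to 85 mm, top stub 24 mm across from 85 to 130 mm, free to grip all round (its middle 43 mm from here along +z). 0.45 kg, centre of mass 71 mm above its underside: topples at 11 degrees. In the rack it leans 30 degrees.
- rack_foot (a point): Where the centre of the arbor's foot rests in the fixed green rack, 34 mm above the bench. The arbor leans 30 degrees towards this point's -x, lying in a V under its flange; draw it out along its own axis, up and towards -x. The rack covers 150 x 100 mm of bench, from 105 mm on the -x side of this point to 45 mm on the +x side.
- file: Bystander: flat file with a blue handle, 240 mm long, on the bench on the far right; origin on its underside, 15 mm ahead of the handle; x along its length, towards the blade's tip.
- oil: Bystander: white oil bottle, 52 mm across, 130 mm tall; origin at the centre of its underside.
- insert_box: Bystander: orange plastic box 80 x 60 x 34 mm; origin at the centre of its underside.
There are look-alikes about, which are no part of the job. Leave any pink or purple look-alike of the part that bears arbor_center alone. Of the things shaped like the part that bears jaw_center, the aluminium one is meant.

How it is judged:
On the way, in this order (a step that is already met when the one before it is completed fails the run):
1. the jaw lies released, flat and lengthways on the long pad (horizontal distance between jaw_center and jaw_pad below 0.012 m and angle between the x axis of jaw_center and the x axis of jaw_pad, either way round below 0.18 rad and z of jaw_center in the frame of jaw_pad between 0.016 and 0.024 m and angle between jaw_center's own z axis and vertical below 0.06 rad and contact force between the fingers and jaw below 0.1 N), for 0.2 s.
2. the arbor stands upright on the round pad (held or released) (horizontal distance between arbor_center and round_pad below 0.014 m and angle between arbor_center's own z axis and vertical below 0.08 rad and z of arbor_center in the frame of round_pad between 0.061 and 0.069 m), for 0.1 s.
3. with both parts aboard the platform is down and the catch bolt is in over its edge (value of joint catch above 0.007 m and value of joint platform above 0.015 m and horizontal distance between arbor_center and round_pad below 0.014 m and angle between arbor_center's own z axis and vertical below 0.08 rad and horizontal distance between jaw_center and jaw_pad below 0.012 m), for 0.2 s.
At the end, for the whole second after the job is handed in: The platform is caught down (sunk more than 15 mm, bolt in by more than 7 mm); the jaw lies flat on the long pad within 12 mm of its centre and 10 degrees of its length; the arbor stands upright (within 3 degrees) and still on the round pad, within 14 mm of its centre; both parts are released (value of joint catch above 0.007 m and value of joint platform above 0.015 m and horizontal distance between jaw_center and jaw_pad below 0.012 m and angle between the x axis of jaw_center and the x axis of jaw_pad, either way round below 0.18 rad and z of jaw_center in the frame of jaw_pad below 0.024 m and angle between jaw_center's own z axis and vertical below 0.06 rad and horizontal distance between arbor_center and round_pad below 0.014 m and z of arbor_center in the frame of round_pad between 0.061 and 0.069 m and angle between arbor_center's own z axis and vertical below 0.05 rad and linear speed of each of arbor, jaw below 0.02 m/s); the robot touches nothing.
It fails at once if the arbor is toppled (angle between arbor_center's own z axis and vertical above 1.1 rad).
It fails at once if the jaw or the arbor is dropped or rammed on the carrier (more than 60 N) (contact force between any of jaw, arbor and carrier above 60 N).
It fails at once if the file, oil bottle or orange box is moved more than 30 mm (distance of any of file, oil, insert_box from where it was at the start of the episode above 0.03 m).
It also fails if it takes over 64 s, if anything falls off the work surface, if the arm or the gripper's body presses on something with over 40 N, if the wrist force passes 120 N, or if a joint passes its speed limit or range.

## Working session

There is one attempt and no reset: what is moved stays moved. The work goes in short steps, Python scripts to look and compute and a tool call to move; the robot and the scene stay as the last step left them, time stands still between calls to the robot, and variables do not carry over. Pictures are saved under pics/ and viewed, about 8 in all and at most 12, crops included, and the job is handed in when it is done.

Besides the shell and the picture viewer there is one more tool, called after "Emit:" as name(argument=value, ...), one argument or row to a line, values as JSON. step_arm: Moves the arm, as the interface text tells. Its arguments: {"type":"object","properties":{"rows":{"type":"array"},"fingers":{"type":"number"},"squeeze":{"type":"number"}},"required":["rows"]}

```bash
mkdir -p pics; ls
python3 - <<'E'
from cell import manip
import cv2,numpy as np
o=manip.get_obs();print(o)
for n in ("scene","top"):
    im=manip.read_camera(n);cv2.imwrite(f"pics/{n}0.png",cv2.resize(im[:,:,::-1],(800,600),interpolation=cv2.INTER_CUBIC));np.save(f"pics/{n}0.npy",im)
for n in ("scene","top","wrist"): print(n,manip.get_calibration(n))
E
```

```text
pics
{'t': 0.0, 'q': array([ 1.31200088e+00,  4.23867350e-01,  1.63068979e+00, -1.10385854e-05,
        1.08860947e+00, -1.89968021e-02]), 'qd': array([ 1.86689868e-03, -2.26092240e-04,  1.09824705e-03, -4.42956395e-04,
        8.73386126e-05,  1.65610006e-04]), 'effort': array([ 5.44267334e-05, -5.44606125e+01, -2.73678499e+01,  6.43623504e-02,
        2.24876142e-02, -1.30694075e-04]), 'position': array([0.14827333, 0.60657585, 0.22188524]), 'tcp_rot': array([[-9.71387033e-01,  2.37501744e-01, -3.93346824e-04],
       [ 2.37502069e-01,  9.71385837e-01, -1.52404505e-03],
       [ 2.01281781e-05, -1.57385828e-03, -9.99998761e-01]]), 'ft_force': array([-0.03016012, -0.85892044,  0.46346604]), 'moment': array([-0.00127213,  0.03657128,  0.02556256]), 'finger_gap': 0.08797171945819918}
scene {'intrinsics': array([[440.85063667,   0.        , 260.94172539],
       [  0.        , 440.85063667, 195.85667868],
       [  0.        ,   0.        ,   1.        ]]), 'origin': array([0.96463347, 0.86466121, 1.20298773]), 'attitude': array([[-0.8459836 , -0.41578022,  0.33382414],
       [ 0.5331
[... 301 characters left out ...]
3002683]), 'attitude': array([[ 0.01161476,  0.99243837, -0.12219323],
       [-0.99990907,  0.01236488,  0.00538228],
       [ 0.00685249,  0.1221196 ,  0.99249174]])}
wrist {'intrinsics': array([[285.85956081,   0.        , 259.99611248],
       [  0.        , 285.85956081, 192.82192145],
       [  0.        ,   0.        ,   1.        ]]), 'T_tool_cam': array([[ 2.49943375e-04,  9.57248883e-01,  2.89265473e-01,
         7.93067322e-02],
       [ 9.99999924e-01, -1.52769334e-04, -3.58511784e-04,
        -2.36165282e-04],
       [-2.98994111e-04,  2.89265541e-01, -9.57248848e-01,
        -1.64568013e-01],
       [ 0.00000000e+00,  0.00000000e+00,  0.00000000e+00,
         1.00000000e+00]])}
```

View pics/scene0.png

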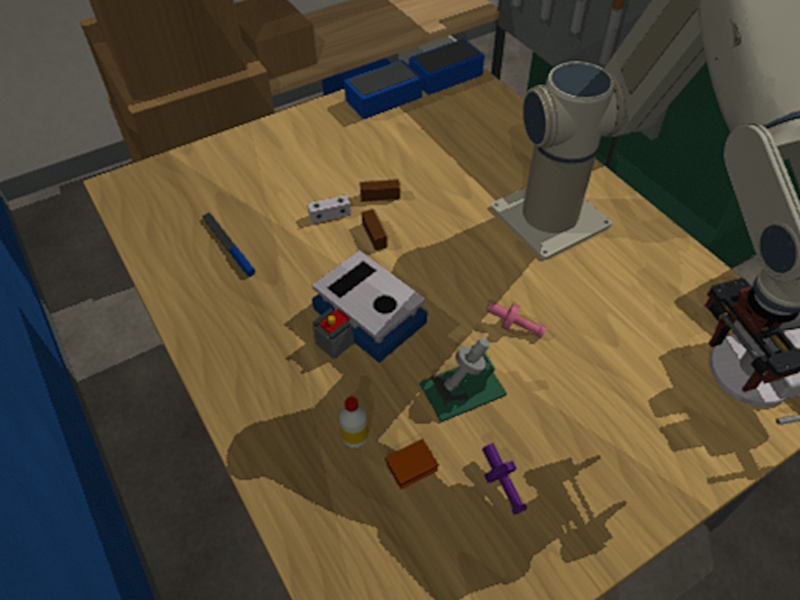

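View pics/top0.png

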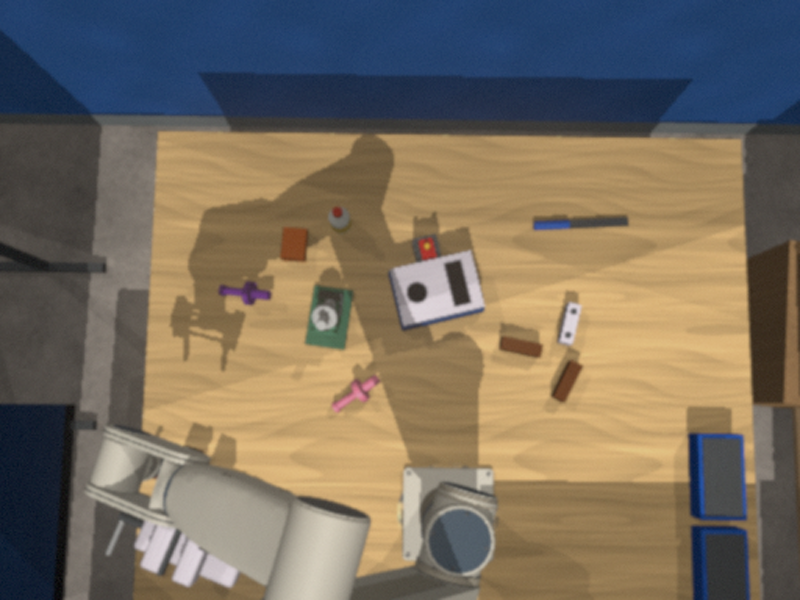

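```bash
cat > h.py <<'E'
import numpy as np,cv2
from cell import manip
from scipy.spatial.transform import Rotation as R
def cam(n,obs=None):
    c=manip.get_calibration(n);K=c["intrinsics"]
    if "T_tool_cam" in c:
        T=np.eye(4);T[:3,:3]=obs["tcp_rot"];T[:3,3]=obs["position"];T=T@c["T_tool_cam"];return K,T[:3,:3],T[:3,3]
    return K,np.array(c["attitude"]),np.array(c["origin"])
def ray(C,uv):
    K,A,o=C;d=np.linalg.solve(K,[uv[0],uv[1],1.]);d=A@(d*[1,-1,-1]);return o,d/np.linalg.norm(d)
def proj(C,p):
    K,A,o=C;c=A.T@(np.asarray(p)-o)*[1,-1,-1];v=K@c;return v[:2]/v[2]
def tri(*cu):
    M=np.zeros((3,3));b=np.zeros(3);L=[]
    for C,uv in cu:
        o,d=ray(C,uv);P=np.eye(3)-np.outer(d,d);M+=P;b+=P@o;L.append((o,P))
    x=np.linalg.solve(M,b);return x,[round(1e3*float(np.linalg.norm(P@(x-o))),1) for o,P in L]
def onz(C,uv,z):
    o,d=ray(C,uv);return o+d*(z-o[2])/d[2]
def crop(n,im,x0,y0,x1,y1,s):
    cv2.imwrite(n,cv2.resize(im[y0:y1,x0:x1,::-1],None,fx=s,fy=s,interpolation=cv2.INTER_CUBIC))
E
python3 - <<'E'
from h import *
S,T=cam("scene"),cam("top");f=.64
P=dict(jpad=((352,279),(457,283)),rpad=((385,304),(417,292)),pin=((332,320),(427,243)),stub=((483,342),(323,314)),jaw=((329,202),(569,323)))
for k,(a,b) in P.items(): 
    print(k,*[np.round(v,4) for v in tri((S,np.array(a)*f),(T,np.array(b)*f))])
for k,z in (("jpad",.085),("rpad",.085),("jaw",.04)): print(k,onz(S,np.array(P[k][0])*f,z),onz(T,np.array(P[k][1])*f,z))
a=np.load("pics/scene0.npy");b=np.load("pics/top0.npy")
crop("pics/j.png",a,185,105,365,280,4.3) 
A=cv2.resize(b[120:275,190:380,::-1],None,fx=4.2,fy=3.8,interpolation=cv2.INTER_CUBIC);cv2.imwrite("pics/k.png",A)
E
```

```text
jpad [ 0.5487 -0.0158  0.0785] [1.8 1.8]
rpad [0.5249 0.0807 0.0791] [2.6 2.6]
pin [0.6417 0.0594 0.0826] [5.5 5.5]
stub [0.4537 0.303  0.1569] [11.4 11.4]
jaw [ 0.4598 -0.2926  0.0397] [1.4 1.4]
jpad [ 0.54979877 -0.00945672  0.085     ] [ 0.5490959  -0.01645054  0.085     ]
rpad [0.52529491 0.08658636 0.085     ] [0.52610573 0.0791371  0.085     ]
jaw [ 0.45897121 -0.29120426  0.04      ] [ 0.46099131 -0.29343888  0.04      ]
```

View pics/j.png

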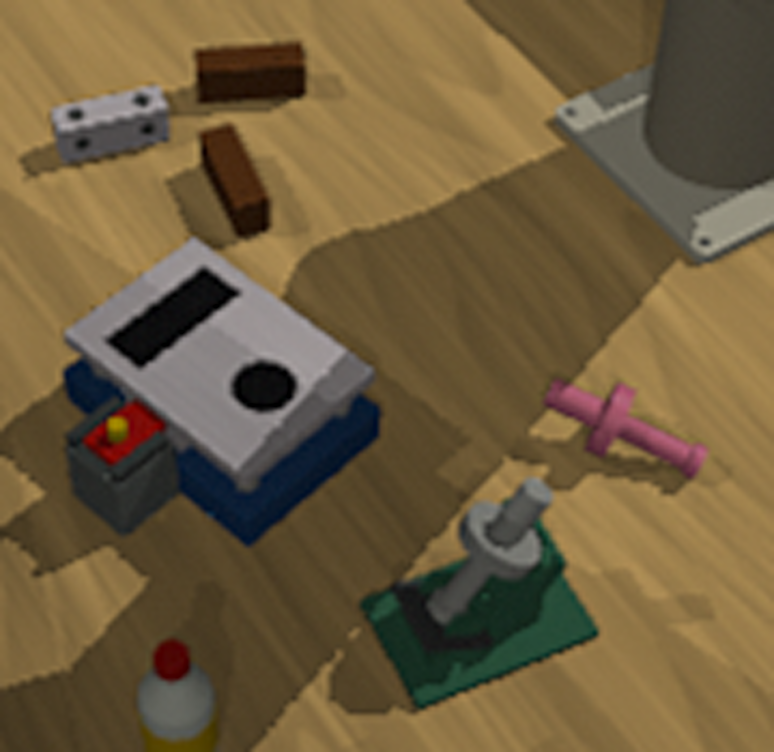

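The white block with holes at crop (110,125) is the aluminium jaw; the brown blocks at (250,72) and (235,180) are look-alikes. The grey arbor at (500,550) in the green rack is the one meant, and the pink one at (625,425) and the purple one are not. I'm moving to look from close by.

Emit:
step_arm(
  rows=[
    {"xyz": [-0.18,-0.165,-0.03],"rot": [0,0,0]},
    {"xyz": [-0.18,-0.165,-0.03],"rot": [0,0,0]},
    {"xyz": [-0.18,-0.165,-0.03],"rot": [0,0,0]},
    {"xyz": [-0.18,-0.165,-0.03],"rot": [0,0,0]},
    {"xyz": [-0.18,-0.165,-0.03],"rot": [0,0,0]},
  ],
)

```text
t: 0.72
position: [0.2846, 0.4025, 0.2526]
tcp_rot: [[-0.971, 0.237, -0.0], [0.237, 0.971, -0.0], [0.0, -0.0, -1.0]]
ft_force: [0.4, 0.2, 0.5]
finger_gap: 0.0874
```

Emit:
step_arm(
  rows=[
    {"xyz": [-0.18,-0.165,-0.03],"rot": [0,0,0]},
    {"xyz": [-0.18,-0.165,-0.03],"rot": [0,0,0]},
    {"xyz": [-0.18,-0.165,-0.03],"rot": [0,0,0]},
    {"xyz": [-0.18,-0.165,-0.03],"rot": [0,0,0]},
    {"xyz": [-0.18,-0.165,-0.03],"rot": [0,0,0]},
  ],
)

```text
t: 1.35
position: [0.4202, 0.1995, 0.2828]
tcp_rot: [[-0.971, 0.237, -0.0], [0.237, 0.971, -0.0], [0.0, -0.0, -1.0]]
ft_force: [1.1, 0.4, -0.3]
finger_gap: 0.0877
```

Emit:
step_arm(
  rows=[
    {"xyz": [0,0,0],"rot": [0,0,0]},
    {"xyz": [0,0,0],"rot": [0,0,0]},
  ],
)

```text
t: 1.6
position: [0.4193, 0.2011, 0.2823]
tcp_rot: [[-0.971, 0.238, -0.001], [0.238, 0.971, 0.0], [0.001, -0.0, -1.0]]
ft_force: [0.0, -0.5, 1.0]
finger_gap: 0.0882
```

```bash
cat > snap.py <<'E'
import sys,pickle
from h import *
n=sys.argv[1];o=manip.get_obs();im=manip.read_camera("wrist")
pickle.dump((o,im),open(f"pics/{n}.pkl","wb"));print(o["position"],o["t"])
cv2.imwrite(f"pics/{n}.png",cv2.resize(im[:,:,::-1],(800,600),interpolation=cv2.INTER_CUBIC))
E
python3 snap.py w1
```

```text
[0.41928842 0.20109316 0.28233908] 1.6
```

View pics/w1.png

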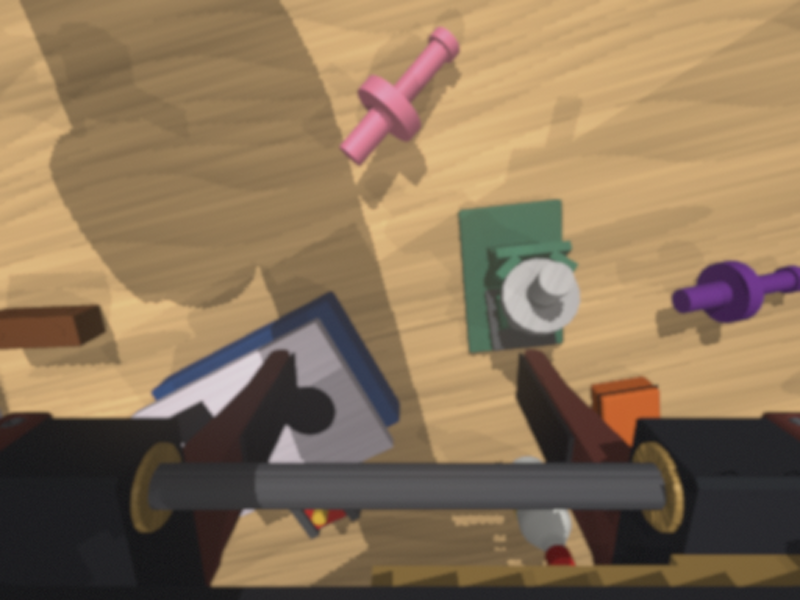

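The rack with the arbor is at (520,280), the flange at (540,297) and the round pad at (308,410). The gripper hides the image bottom, so I'm taking a second view from beyond the carrier.

Emit:
step_arm(
  rows=[
    {"xyz": [-0.235,-0.118,0],"rot": [0,0,0]},
    {"xyz": [-0.235,-0.118,0],"rot": [0,0,0]},
    {"xyz": [-0.235,-0.118,0],"rot": [0,0,0]},
    {"xyz": [-0.235,-0.118,0],"rot": [0,0,0]},
    {"xyz": [-0.235,-0.118,0],"rot": [0,0,0]},
  ],
)

```text
t: 2.28
position: [0.6208, 0.0313, 0.2822]
tcp_rot: [[-0.972, 0.235, -0.001], [0.235, 0.972, 0.0], [0.001, 0.0, -1.0]]
ft_force: [-0.3, 1.5, 0.1]
finger_gap: 0.088
```

Emit:
step_arm(
  rows=[
    {"xyz": [0,0,0],"rot": [0,0,0]},
    {"xyz": [0,0,0],"rot": [0,0,0]},
  ],
)

```text
t: 2.52
position: [0.619, 0.032, 0.2819]
tcp_rot: [[-0.972, 0.236, -0.002], [0.236, 0.972, 0.0], [0.002, -0.0, -1.0]]
ft_force: [0.8, 0.3, -0.2]
finger_gap: 0.0876
```

```bash
python3 snap.py w2
```

```text
[0.61901222 0.0320494  0.28191302] 2.525
```

Emit:
step_arm(
  rows=[
    {"xyz": [0.011,-0.29,0.06],"rot": [0,0,0]},
    {"xyz": [0.011,-0.29,0.06],"rot": [0,0,0]},
    {"xyz": [0.011,-0.29,0.06],"rot": [0,0,0]},
    {"xyz": [0.011,-0.29,0.06],"rot": [0,0,0]},
    {"xyz": [0.011,-0.29,0.06],"rot": [0,0,0]},
  ],
)

```text
t: 3.2
position: [0.5396, -0.2482, 0.2228]
tcp_rot: [[-0.972, 0.235, 0.0], [0.235, 0.972, 0.0], [-0.0, 0.0, -1.0]]
ft_force: [0.7, -0.4, -0.5]
finger_gap: 0.0877
```

Emit:
step_arm(
  rows=[
    {"xyz": [0,0,0],"rot": [0,0,0]},
    {"xyz": [0,0,0],"rot": [0,0,0]},
  ],
)

```text
t: 3.45
position: [0.5405, -0.247, 0.223]
tcp_rot: [[-0.972, 0.237, 0.0], [0.237, 0.972, 0.0], [-0.0, 0.001, -1.0]]
ft_force: [-0.5, -0.5, 0.1]
finger_gap: 0.0878
```

```bash
python3 snap.py w3
python3 - <<'E'
import cv2,numpy as np,pickle
a=pickle.load(open('pics/w2.pkl','rb'))[1];b=pickle.load(open('pics/w3.pkl','rb'))[1]
c=np.vstack([a[:270],b[:270]])
cv2.imwrite('pics/w23.png',cv2.resize(c[:,:,::-1],None,fx=1.11,fy=1.11,interpolation=cv2.INTER_CUBIC))
E
```

```text
[ 0.54048493 -0.24698554  0.22303565] 3.45
```

View pics/w23.png

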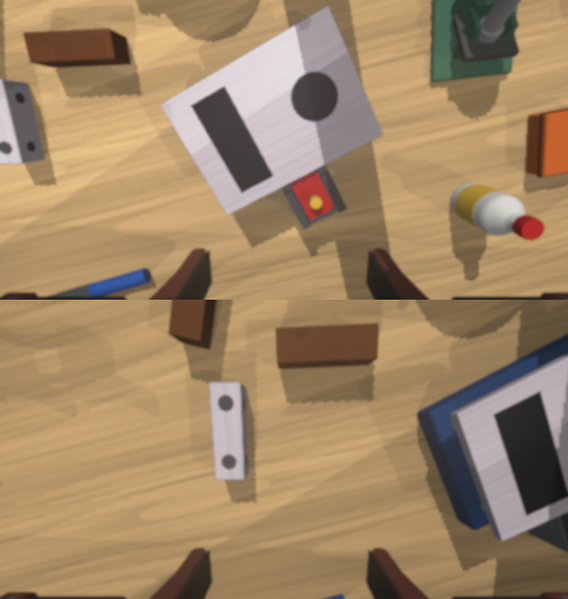

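Run:
```python
from h import *
import pickle
L=lambda n:pickle.load(open(f'pics/{n}.pkl','rb'))
o1,i1=L('w1');o2,i2=L('w2');o3,i3=L('w3')
S,T,W1,W2,W3=cam("scene"),cam("top"),cam("wrist",o1),cam("wrist",o2),cam("wrist",o3)
def blob(im,seed,r,th):
    g=im.max(2);x,y=map(int,seed);m=np.zeros(g.shape,np.uint8);m[max(0,y-r):y+r,max(0,x-r):x+r]=1
    n,l,s,c=cv2.connectedComponentsWithStats(((g<th)*m).astype(np.uint8));k=l[y,x];pts=np.argwhere(l==k)[:,::-1].astype(np.float32)
    return c[k],s[k],cv2.minAreaRect(pts)
a=np.load("pics/scene0.npy");b=np.load("pics/top0.npy")
s=.64;q=1/1.11
B={}
for n,im,sd,r in (("w2r",i2,np.array((314,96))*q,40),("w2j",i2,np.array((232,140))*q,60),("Sr",a,np.array((385,304))*s,14),("Sj",a,np.array((352,279))*s,22),("Tr",b,np.array((417,292))*s,12),("Tj",b,np.array((457,283))*s,20)):
    B[n]=blob(im,sd,r,75);print(n,np.round(B[n][0],1),B[n][1],B[n][2],im[int(sd[1]),int(sd[0])])
C=dict(w2=W2,S=S,T=T)
for k in "jr":
    print(k,tri((W2,B["w2"+k][0]),(S,B["S"+k][0]),(T,B["T"+k][0])))
    for c in C: print(c,onz(C[c],B[c+k][0],.085))
print("w3 jpad",onz(W3,np.array((534.5,454-299.7))*q,.085))
pc=[onz(W2,np.array(p)*q,.085) for p in ((192,103),(221,88),(272,174),(242,191))];print("padc",np.round(pc,4))
pl=[onz(W2,np.array(p)*q,.085) for p in ((163,103),(328,8),(382,133),(229,213))];print("plat",np.round(pl,4),np.mean(pl,0))
jc=[onz(W3,(np.array(p)-(0,299.7))*q,.04) for p in ((211,383),(241,381),(245,478),(216,480),(226,403),(229,462))];print("jaw",np.round(jc,4),np.mean(jc[:4],0),np.mean(jc[4:],0))
cs=np.array((227.8,430.8-299.7))*q
print(tri((W3,cs),(S,np.array((329,202))*s),(T,np.array((569,323))*s)))
```

```text
w2r [283.7  86.7] [ 265   66   38   42 1250] ((284.0000305175781, 86.99999237060547), (38.18376159667969, 39.59797668457031), 45.0) [64 60 62]
w2j [209.  125.7] [ 175   81   69   90 2606] ((209.392333984375, 126.0615234375), (88.06465911865234, 30.140439987182617), 60.2551155090332) [66 62 63]
Sr [245.9 194.5] [239 189  15  12 133] ((246.00001525878906, 194.5), (12.020814895629883, 12.020814895629883), 45.0) [15 12 13]
Sj [224.5 178.5] [210 167  31  24 291] ((224.70001220703125, 178.10000610351562), (10.19999885559082, 30.59999656677246), 53.13010025024414) [12 13 13]
Tr [266.4 186.6] [262 182  10  10  86] ((266.5, 186.5), (9.0, 9.0), 90.0) [54 48 45]
Tj [292.3 180.6] [286 168  14  27 217] ((292.41180419921875, 180.6470489501953), (25.70877456665039, 8.246211051940918), 75.96376037597656) [57 49 44]
j (array([ 0.55013918, -0.01615319,  0.07978677]), [1.3, 0.9, 1.7])
w2 [ 0.54884519 -0.01575744  0.085     ]
S [ 0.55176058 -0.01114812  0.085     ]
T [ 0.55097479 -0.01590606  0.085     ]
r (array([0.52641467, 0.08271258, 0.08266784]), [0.9, 1.4, 2.2])
w2 [0.52637265 0.08342638 0.085     ]
S [0.52646959 0.08550142 0.085     ]
T [0.52721116 0.08087199 0.085     ]
w3 jpad [ 0.55003213 -0.01064413  0.085     ]
padc [[ 0.5018 -0.0466  0.085 ]
 [ 0.4948 -0.0118  0.085 ]
 [ 0.5966  0.0178  0.085 ]
 [ 0.6077 -0.0212  0.085 ]]
plat [[ 0.4945 -0.077   0.085 ]
 [ 0.4488  0.1137  0.085 ]
 [ 0.5812  0.1473  0.085 ]
 [ 0.6297 -0.0436  0.085 ]] [0.5385375  0.03511206 0.085     ]
jaw [[ 0.4118 -0.2969  0.04  ]
 [ 0.4172 -0.2667  0.04  ]
 [ 0.5139 -0.2902  0.04  ]
 [ 0.5085 -0.322   0.04  ]
 [ 0.4338 -0.2877  0.04  ]
 [ 0.4929 -0.3023  0.04  ]] [ 0.46285258 -0.29397052  0.04      ] [ 0.46333669 -0.29499791  0.04      ]
(array([ 0.46017217, -0.2933336 ,  0.03918826]), [1.1, 2.0, 0.9])
```

Emit:
step_arm(
  rows=[
    {"xyz": [0.081,-0.08,0.166],"rot": [0,0,0]},
    {"xyz": [0.081,-0.08,0.166],"rot": [0,0,0]},
    {"xyz": [0.081,-0.08,0.166],"rot": [0,0,0]},
    {"xyz": [0.081,-0.08,0.166],"rot": [0,0,0]},
  ],
  fingers=0.2,
)

```text
t: 4.0
position: [0.463, -0.2938, 0.0896]
tcp_rot: [[-0.972, 0.234, 0.001], [0.234, 0.972, -0.001], [-0.001, -0.0, -1.0]]
ft_force: [0.1, -0.5, -0.3]
finger_gap: 0.0706
```

Emit:
step_arm(
  rows=[
    {"xyz": [0,0,0.11],"rot": [0,0,0]},
    {"xyz": [0,0,0.11],"rot": [0,0,0]},
    {"xyz": [0,0,0.11],"rot": [0,0,0]},
    {"xyz": [0,0,0.08],"rot": [0,0,0]},
    {"xyz": [0,0,0],"rot": [0,0,0]},
  ],
)

```text
t: 4.62
position: [0.4623, -0.2939, 0.0072]
tcp_rot: [[-0.972, 0.236, -0.001], [0.236, 0.972, 0.001], [0.002, 0.001, -1.0]]
ft_force: [0.1, -0.2, -0.5]
finger_gap: 0.0705
```

```bash
python3 snap.py w4
```

```text
[ 0.46231269 -0.29393996  0.00722096] 4.625
```

View pics/w4.png

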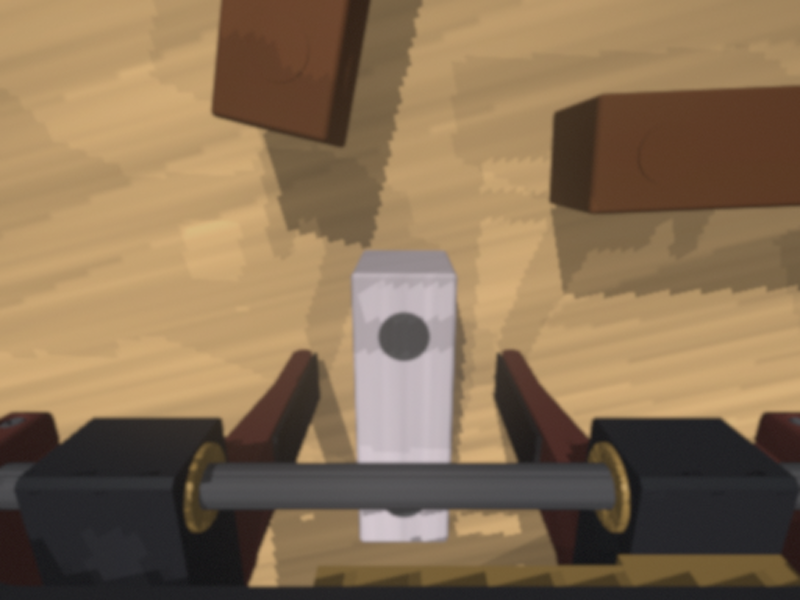

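The jaw sits centred between the fingers, with its top face from (404,273) to (404,541). I'm checking its centre and then closing.

Run:
```python
from h import *
import pickle
o,i=pickle.load(open('pics/w4.pkl','rb'));W=cam("wrist",o)
p=[onz(W,np.array(u)*.64,.04) for u in ((404,273),(404,541))]
print(p,np.linalg.norm(p[0]-p[1]),"centre in tool",o["tcp_rot"].T@((p[0]+p[1])/2-o["position"]))
```

```text
[array([ 0.41511815, -0.28339299,  0.04      ]), array([ 0.51320538, -0.30733234,  0.04      ])] 0.10096631256944515 centre in tool [-0.00208107 -0.00092553 -0.03278294]
```

Emit:
step_arm(
  rows=[
    {"xyz": [0,0,0],"rot": [0,0,0]},
    {"xyz": [0,0,0],"rot": [0,0,0]},
    {"xyz": [0,0,0],"rot": [0,0,0]},
    {"xyz": [0,0,0],"rot": [0,0,0]},
    {"xyz": [0,0,0],"rot": [0,0,0]},
  ],
  fingers=1,
  squeeze=25,
)

```text
t: 5.3
position: [0.4623, -0.2953, 0.0081]
tcp_rot: [[-0.971, 0.238, 0.0], [0.238, 0.971, -0.0], [-0.0, -0.0, -1.0]]
ft_force: [-1.2, 1.2, 2.5]
finger_gap: 0.0319
```

Emit:
step_arm(
  rows=[
    {"xyz": [0,0,-0.15],"rot": [0,0,0]},
    {"xyz": [0,0,-0.25],"rot": [0,0,0]},
    {"xyz": [0,0,-0.25],"rot": [0,0,0]},
    {"xyz": [0,0,-0.15],"rot": [0,0,0]},
  ],
)

```text
t: 5.8
position: [0.4625, -0.2955, 0.1699]
tcp_rot: [[-0.971, 0.238, 0.001], [0.238, 0.971, -0.001], [-0.002, -0.001, -1.0]]
ft_force: [0.4, -0.3, -4.1]
finger_gap: 0.032
```

Emit:
step_arm(
  rows=[
    {"xyz": [-0.0165,0.293,0],"rot": [0,0,0]},
    {"xyz": [-0.0165,0.293,0],"rot": [0,0,0]},
    {"xyz": [-0.0165,0.293,0],"rot": [0,0,0]},
    {"xyz": [-0.0165,0.293,0],"rot": [0,0,0]},
    {"xyz": [-0.0165,0.293,0],"rot": [0,0,0]},
  ],
)

```text
t: 6.42
position: [0.5476, -0.0127, 0.1674]
tcp_rot: [[-0.971, 0.238, -0.001], [0.238, 0.971, -0.0], [0.001, -0.0, -1.0]]
ft_force: [0.6, -0.4, -3.7]
finger_gap: 0.0319
```

Emit:
step_arm(
  rows=[
    {"xyz": [0,0,0],"rot": [0,0,-0.306]},
    {"xyz": [0,0,0],"rot": [0,0,-0.306]},
    {"xyz": [0,0,0],"rot": [0,0,-0.306]},
    {"xyz": [0,0,0],"rot": [0,0,0]},
    {"xyz": [0,0,0],"rot": [0,0,0]},
  ],
)

```text
t: 7.05
position: [0.5475, -0.0146, 0.1675]
tcp_rot: [[-0.972, -0.235, -0.001], [-0.235, 0.972, 0.0], [0.001, 0.0, -1.0]]
ft_force: [0.4, -0.2, -3.4]
finger_gap: 0.0321
```

```bash
python3 snap.py w5;python3 - <<'E'
import cv2
im=cv2.imread('pics/w5.png');cv2.imwrite('pics/w5.png',im[:560])
E
```

```text
[ 0.54753696 -0.01460986  0.16754894] 7.05
```

View pics/w5.png

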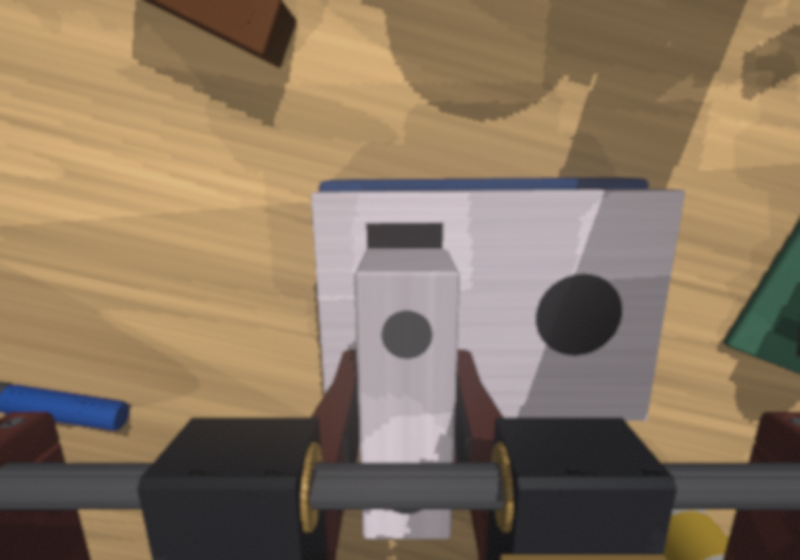

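Run:
```python
from h import *
import pickle
o,i=pickle.load(open('pics/w5.pkl','rb'));W=cam("wrist",o)
f=lambda u,z:onz(W,np.array(u)*.64,z)
t=lambda p:np.round(o["tcp_rot"].T@(p-o["position"]),4)
e=f((405,223),.085);r=f((579,314),.085)
print("pad end",t(e),"rpad",r,t(r),"jaw end",t(f((407,272),o["position"][2]+.032)))
a,b=f((313,193),.085),f((683,190),.085);print("edge",a,b,np.arctan2(*(b-a)[[0,1]]),np.linalg.norm(a-b),t(a),t(b))
```

```text
pad end [ 0.0496 -0.001   0.0826] rpad [0.52675387 0.08378102 0.085     ] [-0.003   0.1005  0.0826] jaw end [ 0.0487 -0.0002 -0.032 ]
edge [ 0.49556135 -0.07915344  0.085     ] [0.4471163  0.11399185 0.085     ] -0.2457519943035442 0.1991281618642053 [ 0.0657 -0.0505  0.0826] [0.0673 0.1486 0.0826]
```

Emit:
step_arm(
  rows=[
    {"xyz": [-0.01,-0.003,0.12],"rot": [0,0,-0.012]},
    {"xyz": [0,0,0.12],"rot": [0,0,0]},
    {"xyz": [0,0,0.08],"rot": [0,0,0]},
    {"xyz": [0,0,0.04],"rot": [0,0,0]},
    {"xyz": [0,0,0],"rot": [0,0,0]},
  ],
)

```text
t: 7.72
position: [0.5499, -0.0147, 0.0956]
tcp_rot: [[-0.97, -0.244, -0.001], [-0.244, 0.97, 0.0], [0.001, 0.0, -1.0]]
ft_force: [0.4, -0.8, -3.2]
finger_gap: 0.0317
```

Emit:
step_arm(
  rows=[
    {"xyz": [0,0,0.006],"rot": [0,0,0]},
    {"xyz": [0,0,0],"rot": [0,0,0]},
  ],
)

```text
t: 7.98
position: [0.5504, -0.0147, 0.0953]
tcp_rot: [[-0.97, -0.245, 0.001], [-0.245, 0.97, -0.0], [-0.001, -0.0, -1.0]]
ft_force: [0.3, -0.6, -4.1]
finger_gap: 0.0317
```

Emit:
step_arm(
  rows=[
    {"xyz": [0,0,0.006],"rot": [0,0,0]},
    {"xyz": [0,0,0],"rot": [0,0,0]},
  ],
)

```text
t: 8.22
position: [0.55, -0.0147, 0.0936]
tcp_rot: [[-0.97, -0.245, 0.0], [-0.245, 0.97, -0.0], [-0.0, -0.0, -1.0]]
ft_force: [0.9, 0.1, -3.9]
finger_gap: 0.032
```

Emit:
step_arm(
  rows=[
    {"xyz": [0,0,0.006],"rot": [0,0,0]},
    {"xyz": [0,0,0],"rot": [0,0,0]},
  ],
)

```text
t: 8.48
position: [0.5501, -0.0147, 0.0925]
tcp_rot: [[-0.97, -0.245, 0.0], [-0.245, 0.97, -0.0], [-0.0, -0.0, -1.0]]
ft_force: [-0.8, -0.5, 0.5]
finger_gap: 0.032
```

Emit:
step_arm(
  rows=[
    {"xyz": [0,0,0],"rot": [0,0,0]},
    {"xyz": [0,0,0],"rot": [0,0,0]},
    {"xyz": [0,0,0],"rot": [0,0,0]},
    {"xyz": [0,0,0],"rot": [0,0,0]},
  ],
  fingers=0.35,
)

```text
t: 8.98
position: [0.55, -0.0147, 0.0923]
tcp_rot: [[-0.97, -0.245, 0.0], [-0.245, 0.97, -0.0], [-0.0, -0.0, -1.0]]
ft_force: [-0.8, -0.2, -0.1]
finger_gap: 0.0568
```

Emit:
step_arm(
  rows=[
    {"xyz": [0,0,-0.1],"rot": [0,0,0]},
    {"xyz": [0,0,-0.3],"rot": [0,0,0]},
    {"xyz": [0,0,-0.3],"rot": [0,0,0]},
    {"xyz": [0,0,-0.2],"rot": [0,0,0]},
    {"xyz": [0,0,0],"rot": [0,0,0]},
  ],
)

```text
t: 9.6
position: [0.5519, -0.0147, 0.2759]
tcp_rot: [[-0.97, -0.245, 0.007], [-0.245, 0.97, -0.0], [-0.007, -0.002, -1.0]]
ft_force: [-0.3, -0.2, -0.0]
finger_gap: 0.0573
```

```bash
python3 snap.py w6
python3 - <<'E'
from h import *
import pickle
o,i=pickle.load(open('pics/w6.pkl','rb'));W=cam("wrist",o)
for p in ([0.454,.303,.157],[.55,-.0145,.125],[.526,.083,.085]): print(proj(W,p))
crop("pics/w6c.png",i,100,20,440,240,1.6)
E
```

```text
[ 0.55194601 -0.01474053  0.27588816] 9.6
[589.23786692 170.0004955 ]
[261.08208977 176.95712782]
[340.19453    169.77291981]
```

Emit:
step_arm(
  rows=[
    {"xyz": [-0.078,0.258,0],"rot": [0,0,0]},
    {"xyz": [-0.078,0.258,0],"rot": [0,0,0]},
    {"xyz": [-0.078,0.258,0],"rot": [0,0,0]},
    {"xyz": [-0.078,0.258,0],"rot": [0,0,0]},
  ],
  fingers=0.2,
)

```text
t: 10.15
position: [0.5588, 0.2021, 0.2699]
tcp_rot: [[-0.97, -0.245, -0.003], [-0.245, 0.97, -0.001], [0.004, -0.0, -1.0]]
ft_force: [0.0, -1.1, 0.5]
finger_gap: 0.0703
```

Emit:
step_arm(
  rows=[
    {"xyz": [0,0,0],"rot": [0,0,0]},
    {"xyz": [0,0,0],"rot": [0,0,0]},
  ],
)

```text
t: 10.4
position: [0.559, 0.2001, 0.2704]
tcp_rot: [[-0.969, -0.245, -0.003], [-0.245, 0.969, -0.001], [0.003, -0.001, -1.0]]
ft_force: [0.0, -0.8, 0.5]
finger_gap: 0.0707
```

```bash
python3 snap.py w7
```

```text
[0.55904289 0.20012381 0.27043203] 10.4
```

Emit:
step_arm(
  rows=[
    {"xyz": [0.032,0.283,0],"rot": [0,0,0]},
    {"xyz": [0.032,0.283,0],"rot": [0,0,0]},
    {"xyz": [0.032,0.283,0],"rot": [0,0,0]},
  ],
)

```text
t: 10.82
position: [0.4998, 0.3602, 0.272]
tcp_rot: [[-0.97, -0.242, -0.0], [-0.242, 0.97, -0.0], [0.0, -0.0, -1.0]]
ft_force: [1.0, -0.3, 0.4]
finger_gap: 0.0702
```

Emit:
step_arm(
  rows=[
    {"xyz": [0,0,0],"rot": [0,0,0]},
    {"xyz": [0,0,0],"rot": [0,0,0]},
  ],
)

```text
t: 11.08
position: [0.5001, 0.3591, 0.2719]
tcp_rot: [[-0.97, -0.244, -0.0], [-0.244, 0.97, -0.001], [0.001, -0.001, -1.0]]
ft_force: [1.2, 0.0, 0.3]
finger_gap: 0.0702
```

```bash
python3 snap.py w8
python3 - <<'E'
from h import *
import pickle
C=[]
for n in('w7','w8'):
    o,i=pickle.load(open(f'pics/{n}.pkl','rb'));W=cam("wrist",o)
    c=proj(W,[.46,.30,.12]).astype(int);print(n,c)
    x0=int(np.clip(c[0]-65,0,512-130));y0=int(np.clip(c[1]-80,0,384-190));print(x0,y0)
    C.append(cv2.resize(i[y0:y0+190,x0:x0+130,::-1],None,fx=3.05,fy=3.05,interpolation=cv2.INTER_CUBIC))
cv2.imwrite("pics/w78.png",np.hstack(C))
E
```

```text
[0.50014563 0.35912914 0.27190701] 11.075
w7 [374 114]
309 34
w8 [216 131]
151 51
```

View pics/w78.png

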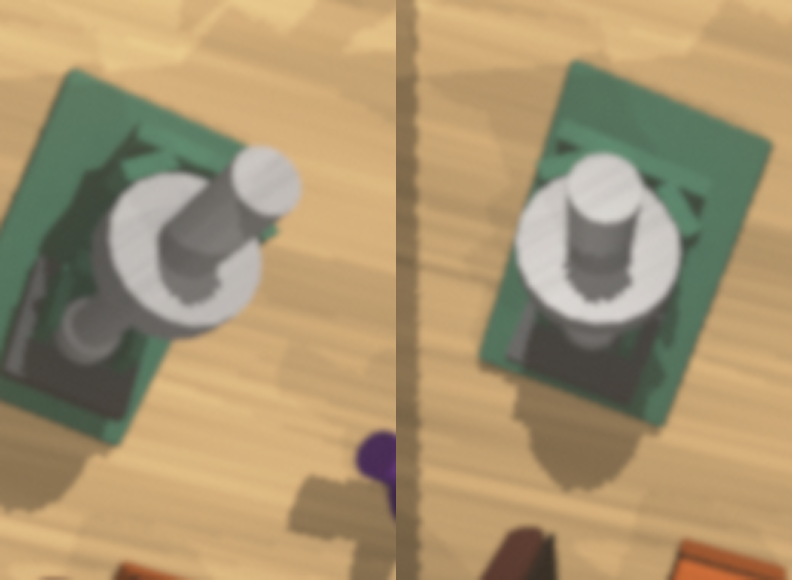

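In panel 1 (w7) the stub's top face is at (266,181) and the flange centre at (186,250). In panel 2 (w8) they are at (605,188) and (598,244). The rack plate corners in panel 2 are (574,61), (772,145), (660,427) and (480,360). Next I fit the arbor pose to these.

```bash
cat > fit.py <<'E'
from h import *
import pickle
from scipy.optimize import least_squares
W=[cam("wrist",pickle.load(open(f'pics/{n}.pkl','rb'))[0]) for n in('w7','w8')]
k=3.046
m1=lambda x,y:np.array((x/k+309,y/3.05+34)); m2=lambda x,y:np.array(((x-396)/k+151,y/3.05+51))
top=[m1(266,181),m2(605,188)];fl=[m1(186,250),m2(598,244)]
print("top",tri((W[0],top[0]),(W[1],top[1])));print("flange",tri((W[0],fl[0]),(W[1],fl[1])))
def res(p,full=0):
    F=p[:3];th,ph=p[3:5];a=np.array([-np.sin(th)*np.cos(ph),-np.sin(th)*np.sin(ph),np.cos(th)])
    if full:return F,a
    r=[]
    for i in(0,1): r+=list(proj(W[i],F+.13*a)-top[i])+list(.5*(proj(W[i],F+.085*a)-fl[i]))
    return np.r_[r,(p[2]-.034)/.002,(th-np.pi/6)/.02]
s=least_squares(res,[.5,.3,.034,.52,0]);F,a=res(s.x,1)
print(s.x,np.round(s.fun,1),"axis",a,"top",F+.13*a)
c=[onz(W[1],m2(*u),.006) for u in((574,61),(772,145),(660,427),(480,360))]
print(np.round(c,4));d=c[3]-c[0]+c[2]-c[1];print("rack yaw",np.arctan2(d[1],d[0]),[np.linalg.norm(c[i]-c[i-1]) for i in range(4)],np.mean(c,0))
E
python3 fit.py
```

```text
top (array([0.43837005, 0.302778  , 0.14816066]), [0.1, 0.1])
flange (array([0.46099823, 0.29970875, 0.11002706]), [0.7, 0.7])
[ 0.50263201  0.29435707  0.03474991  0.52185133 -0.13178265] [-0.3  0.  -0.1 -0.5  0.2  0.1  0.3  0.1  0.4 -0.1] axis [-0.49416365  0.06550182  0.8668978 ] top [0.43839073 0.30287231 0.14744663]
[[0.3944 0.2595 0.006 ]
 [0.4076 0.3568 0.006 ]
 [0.5549 0.3365 0.006 ]
 [0.5428 0.2407 0.006 ]]
rack yaw -0.13182044235737225 [np.float64(0.14950456552845717), np.float64(0.09816187610521081), np.float64(0.14874486940815662), np.float64(0.09651448023389354)] [0.47491606 0.29838047 0.006     ]
```

```bash
cat > plan.py <<'E'
from h import *
o=manip.get_obs();R0=o["tcp_rot"];a=np.array([-.5*np.cos(-.132),-.5*np.sin(-.132),np.cos(np.pi/6)]);a/=np.linalg.norm(a)
y=np.array([np.sin(.132),np.cos(.132),0]);z=-a;x=np.cross(y,z);G=np.c_[x,y,z]
F=np.array([.5026,.2944,.0345]);T=F+.091*a
if __name__=="__main__":
    print("rot units",R.from_matrix(R0.T@G).as_rotvec()/np.radians(30),"T",T)
    for d in (.10,.06,0): print(d,"shift units from here (tool now)",R0.T@(T+d*a-o["position"])/.2,"in G",G.T@(T+d*a-o["position"])/.2)
E
python3 plan.py
```

```text
rot units [ 0.1871938  -0.9887575   0.70474231] T [0.45749582 0.30038857 0.11330831]
0.1 shift units from here (tool now) [ 0.51122104 -0.13887367  0.36079815] in G [ 0.54751477 -0.31784016  0.10006679]
0.06 shift units from here (tool now) [ 0.41816694 -0.17560629  0.53397913] in G [ 0.54751477 -0.31784016  0.30006679]
0 shift units from here (tool now) [ 0.2785858  -0.23070521  0.79375059] in G [ 0.54751477 -0.31784016  0.60006679]
```

Emit:
step_arm(
  rows=[
    {"xyz": [0,0,0],"rot": [0.047,-0.247,0.176]},
    {"xyz": [0,0,0],"rot": [0.047,-0.247,0.176]},
    {"xyz": [0,0,0],"rot": [0.047,-0.247,0.176]},
    {"xyz": [0,0,0],"rot": [0.047,-0.247,0.176]},
    {"xyz": [0,0,0],"rot": [0,0,0]},
  ],
)

```text
t: 11.75
position: [0.499, 0.3586, 0.2711]
tcp_rot: [[-0.868, 0.12, 0.481], [0.101, 0.993, -0.065], [-0.486, -0.007, -0.874]]
ft_force: [0.3, -0.2, -0.2]
finger_gap: 0.0706
```

Emit:
step_arm(
  rows=[
    {"xyz": [0.1825,-0.106,0.033],"rot": [0,0,0]},
    {"xyz": [0.1825,-0.106,0.033],"rot": [0,0,0]},
    {"xyz": [0.1825,-0.106,0.033],"rot": [0,0,0]},
    {"xyz": [0,0,0],"rot": [0,0,0]},
    {"xyz": [0,0,0],"rot": [0,0,0]},
  ],
)

```text
t: 12.38
position: [0.4085, 0.3076, 0.2027]
tcp_rot: [[-0.867, 0.121, 0.484], [0.104, 0.993, -0.063], [-0.488, -0.004, -0.873]]
ft_force: [0.2, -0.1, -0.0]
finger_gap: 0.0705
```

```bash
python3 plan.py; python3 snap.py w9
python3 - <<'E'
from plan import *
import pickle
o,i=pickle.load(open('pics/w9.pkl','rb'));W=cam("wrist",o)
print(proj(W,F+.13*a),proj(W,F+.085*a))
crop("pics/w9c.png",i,130,100,390,290,3)
E
```

```text
rot units [ 0.00336675 -0.02711515  0.02094196] T [0.45749582 0.30038857 0.11330831]
0.1 shift units from here (tool now) [ 0.00904448 -0.00335212  0.01084102] in G [ 0.00916032 -0.00343293  0.01071776]
0.06 shift units from here (tool now) [ 0.00620707 -0.00372024  0.21082055] in G [ 0.00916032 -0.00343293  0.21071776]
0 shift units from here (tool now) [ 0.00195096 -0.00427241  0.51078985] in G [ 0.00916032 -0.00343293  0.51071776]
[0.40853151 0.30758228 0.20268326] 12.375
[259.30926174 202.69800598] [259.30428549 188.65274057]
```

View pics/w9c.png

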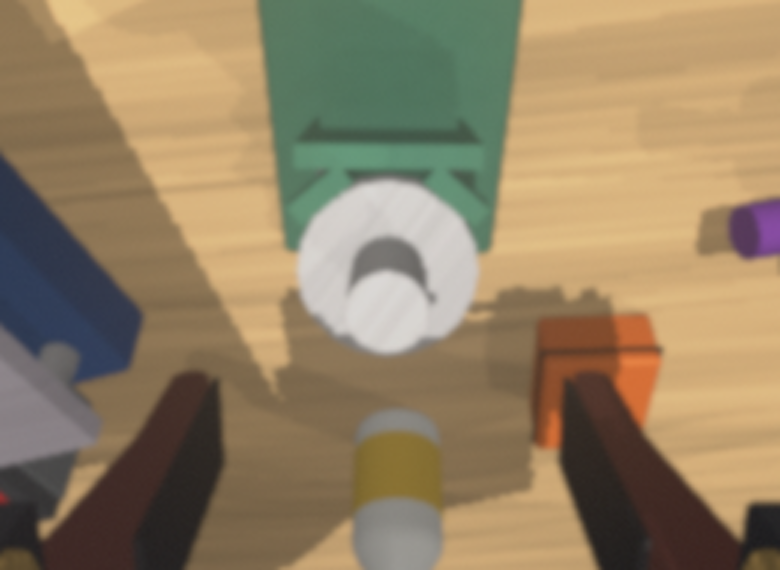

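Emit:
step_arm(
  rows=[
    {"xyz": [0.009,-0.004,0.05],"rot": [0.003,-0.027,0.021]},
    {"xyz": [0,0,0.14],"rot": [0,0,0]},
    {"xyz": [0,0,0.14],"rot": [0,0,0]},
    {"xyz": [0,0,0.12],"rot": [0,0,0]},
    {"xyz": [0,0,0.06],"rot": [0,0,0]},
  ],
)

```text
t: 13.05
position: [0.4577, 0.3002, 0.112]
tcp_rot: [[-0.858, 0.132, 0.496], [0.114, 0.991, -0.066], [-0.5, -0.0, -0.866]]
ft_force: [0.1, -0.6, 1.1]
finger_gap: 0.0703
```

Emit:
step_arm(
  rows=[
    {"xyz": [0,0,0],"rot": [0,0,0]},
    {"xyz": [0,0,0],"rot": [0,0,0]},
  ],
)

```text
t: 13.3
position: [0.4564, 0.3002, 0.1131]
tcp_rot: [[-0.858, 0.132, 0.496], [0.114, 0.991, -0.066], [-0.5, 0.0, -0.866]]
ft_force: [-0.1, 0.4, 0.0]
finger_gap: 0.0703
```

```bash
python3 plan.py|sed -n '1p;4p'
```

```text
rot units [ 0.00030694  0.00101042 -0.00063277] T [0.45749582 0.30038857 0.11330831]
0 shift units from here (tool now) [-0.00510333  0.00144659  0.00169101] in G [-0.0051047   0.00144517  0.00168808]
```

Emit:
step_arm(
  rows=[
    {"xyz": [-0.005,0.001,0],"rot": [0,0,0]},
    {"xyz": [0,0,0],"rot": [0,0,0]},
    {"xyz": [0,0,0],"rot": [0,0,0]},
    {"xyz": [0,0,0],"rot": [0,0,0]},
    {"xyz": [0,0,0],"rot": [0,0,0]},
  ],
  fingers=1,
  squeeze=40,
)

```text
t: 13.92
position: [0.4564, 0.3, 0.1129]
tcp_rot: [[-0.859, 0.131, 0.495], [0.113, 0.991, -0.066], [-0.5, -0.0, -0.866]]
ft_force: [1.1, 4.5, 0.6]
finger_gap: 0.0238
```

Emit:
step_arm(
  rows=[
    {"xyz": [0,0,0],"rot": [0,0,0]},
  ],
)

```text
t: 14.05
position: [0.4565, 0.3001, 0.1129]
tcp_rot: [[-0.859, 0.131, 0.495], [0.114, 0.991, -0.066], [-0.5, -0.0, -0.866]]
ft_force: [-1.0, 0.5, 0.5]
finger_gap: 0.0235
```

Emit:
step_arm(
  rows=[
    {"xyz": [0,0,-0.04],"rot": [0,0,0]},
    {"xyz": [0,0,-0.1],"rot": [0,0,0]},
    {"xyz": [0,0,-0.16],"rot": [0,0,0]},
    {"xyz": [0,0,-0.2],"rot": [0,0,0]},
    {"xyz": [0,0,-0.15],"rot": [0,0,0]},
  ],
)

```text
t: 14.68
position: [0.3904, 0.3078, 0.2261]
tcp_rot: [[-0.86, 0.132, 0.494], [0.114, 0.991, -0.067], [-0.498, -0.001, -0.867]]
ft_force: [0.3, 0.8, -5.2]
finger_gap: 0.0235
```

Emit:
step_arm(
  rows=[
    {"xyz": [0,0,0],"rot": [0,0,0]},
    {"xyz": [0,0,0],"rot": [0,0,0]},
  ],
)

```text
t: 14.92
position: [0.3916, 0.3078, 0.2245]
tcp_rot: [[-0.859, 0.132, 0.494], [0.113, 0.991, -0.067], [-0.499, -0.002, -0.867]]
ft_force: [0.0, -0.6, -4.8]
finger_gap: 0.0234
```

```bash
cat > up.py <<'E'
from h import *
o=manip.get_obs();R0=o["tcp_rot"];w=.242
G=np.c_[[-np.cos(w),-np.sin(w),0],[-np.sin(w),np.cos(w),0],[0,0,-1.]]
T=np.array([.5265,.0835,.215])
print("rot",R.from_matrix(R0.T@G).as_rotvec()/np.radians(30),"shift in now",R0.T@(T-o["position"])/.2,"in G",G.T@(T-o["position"])/.2,o["position"],o["ft_force"],o["moment"])
E
python3 up.py
```

```text
rot [-0.18967045  0.98519891 -0.69708339] shift in now [-0.68266324 -1.02300435  0.45007324] in G [-0.38595927 -1.25055554  0.04774094] [0.39161964 0.3078244  0.22454819] [ 0.03749399 -0.57803736 -4.82181014] [0.13584987 0.78215984 0.00491263]
```

Emit:
step_arm(
  rows=[
    {"xyz": [-0.1,0,-0.173],"rot": [0,0,0]},
    {"xyz": [0,0,0],"rot": [-0.0475,0.246,-0.174]},
    {"xyz": [0,0,0],"rot": [-0.0475,0.246,-0.174]},
    {"xyz": [0,0,0],"rot": [-0.0475,0.246,-0.174]},
    {"xyz": [0,0,0],"rot": [-0.0475,0.246,-0.174]},
  ],
)

```text
t: 15.55
position: [0.392, 0.3063, 0.2633]
tcp_rot: [[-0.976, -0.215, 0.029], [-0.215, 0.977, -0.004], [-0.028, -0.011, -1.0]]
ft_force: [0.3, 0.2, -5.3]
finger_gap: 0.0238
```

Emit:
step_arm(
  rows=[
    {"xyz": [-0.077,-0.25,0],"rot": [0,0,0]},
    {"xyz": [-0.077,-0.25,0],"rot": [0,0,0]},
    {"xyz": [-0.077,-0.25,0],"rot": [0,0,0]},
    {"xyz": [-0.077,-0.25,0],"rot": [0,0,0]},
    {"xyz": [-0.077,-0.25,0],"rot": [0,0,0]},
  ],
)

```text
t: 16.18
position: [0.5205, 0.0768, 0.2679]
tcp_rot: [[-0.977, -0.211, 0.032], [-0.212, 0.977, -0.005], [-0.03, -0.011, -0.999]]
ft_force: [-0.3, 0.9, -4.8]
finger_gap: 0.0232
```

Emit:
step_arm(
  rows=[
    {"xyz": [0,0,0],"rot": [0,0,0]},
    {"xyz": [0,0,0],"rot": [0,0,0]},
  ],
)

```text
t: 16.42
position: [0.5195, 0.0788, 0.2682]
tcp_rot: [[-0.977, -0.211, 0.032], [-0.211, 0.977, -0.004], [-0.03, -0.01, -0.999]]
ft_force: [-0.2, -0.1, -4.7]
finger_gap: 0.0235
```

```bash
python3 up.py; python3 snap.py w10
python3 - <<'E'
from h import *
im=[manip.read_camera(n) for n in("scene","top")];np.save("pics/s1.npy",im[0]);np.save("pics/t1.npy",im[1])
import pickle
o,i=pickle.load(open('pics/w10.pkl','rb'))
a=cv2.resize(i[:300,90:430,::-1],None,fx=1.3,fy=1.3,interpolation=cv2.INTER_CUBIC)
b=cv2.resize(im[0][130:230,200:288,::-1],None,fx=3.9,fy=3.9,interpolation=cv2.INTER_CUBIC)
cv2.imwrite("pics/c10.png",np.hstack([a,b[:a.shape[0]]]));print(a.shape,b.shape)
E
```

```text
rot [-0.02083396  0.05745806 -0.056061  ] shift in now [-0.03082785  0.01818056  0.26700138] in G [-0.03932456  0.01424251  0.26612282] [0.5195469  0.07884972 0.26822456] [-0.23344149 -0.0718699  -4.67155649] [0.05054493 0.05155598 0.00149195]
[0.5195469  0.07884972 0.26822456] 16.425
(390, 442, 3) (390, 343, 3)
```

View pics/c10.png

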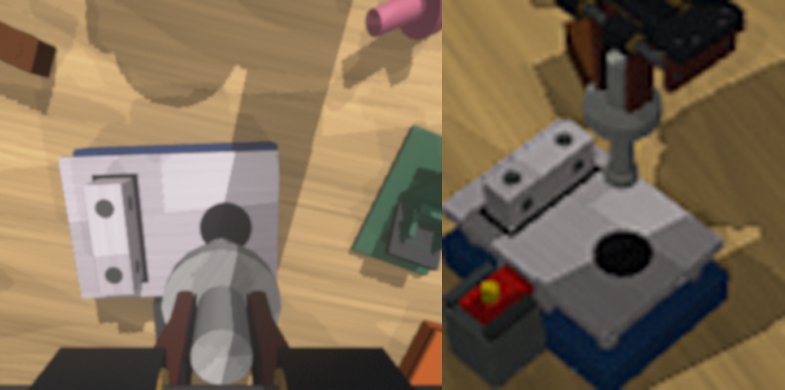

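Emit:
step_arm(
  rows=[
    {"xyz": [0,0,0],"rot": [-0.021,0.057,-0.056]},
    {"xyz": [-0.02,0.007,0.12],"rot": [0,0,0]},
    {"xyz": [-0.019,0.007,0.14],"rot": [0,0,0]},
    {"xyz": [0,0,0.1],"rot": [0,0,0]},
    {"xyz": [0,0,0.045],"rot": [0,0,0]},
  ],
)

```text
t: 17.2
position: [0.5266, 0.085, 0.1879]
tcp_rot: [[-0.97, -0.243, 0.002], [-0.243, 0.97, 0.0], [-0.002, -0.0, -1.0]]
ft_force: [0.2, 0.1, -4.7]
finger_gap: 0.0237
```

Emit:
step_arm(
  rows=[
    {"xyz": [0,0,0],"rot": [0,0,0]},
    {"xyz": [0,0,0],"rot": [0,0,0]},
  ],
)

```text
t: 17.45
position: [0.5281, 0.0844, 0.1899]
tcp_rot: [[-0.97, -0.242, 0.005], [-0.242, 0.97, 0.001], [-0.005, -0.0, -1.0]]
ft_force: [0.0, 0.4, -4.3]
finger_gap: 0.0235
```

```bash
python3 up.py; python3 snap.py w11
python3 - <<'E'
from h import *
im=[manip.read_camera(n) for n in("scene","top")];np.save("pics/s2.npy",im[0]);np.save("pics/t2.npy",im[1])
import pickle
o,i=pickle.load(open('pics/w11.pkl','rb'))
a=cv2.resize(i[60:300,90:350,::-1],None,fx=1.5,fy=2.5,interpolation=cv2.INTER_CUBIC)
b=cv2.resize(im[0][130:230,205:271,::-1],None,fx=6,fy=6,interpolation=cv2.INTER_CUBIC)
cv2.imwrite("pics/c11.png",np.hstack([a,b]));print(a.shape,b.shape)
S=cam("scene");p=o["position"];print([proj(S,p+[0,0,d]) for d in(.02,-.006,-.021,-.091)],proj(S,[.5265,.0835,.0845]))
E
```

```text
rot [-0.00064458  0.00990515  0.00392603] shift in now [ 0.00799771 -0.00265207 -0.12576338] in G [ 0.00864443 -0.00262674 -0.12572111] [0.52805261 0.08442436 0.18985578] [ 0.01651839  0.44877346 -4.25839584] [-0.00480108  0.03641794  0.01241605]
[0.52805261 0.08442436 0.18985578] 17.45
(600, 390, 3) (600, 396, 3)
[array([244.32968298, 168.69727512]), array([244.54947423, 174.37157956]), array([244.67329337, 177.56819251]), array([245.22401901, 191.78616099])] [245.59531146 194.1806433 ]
```

View pics/c11.png

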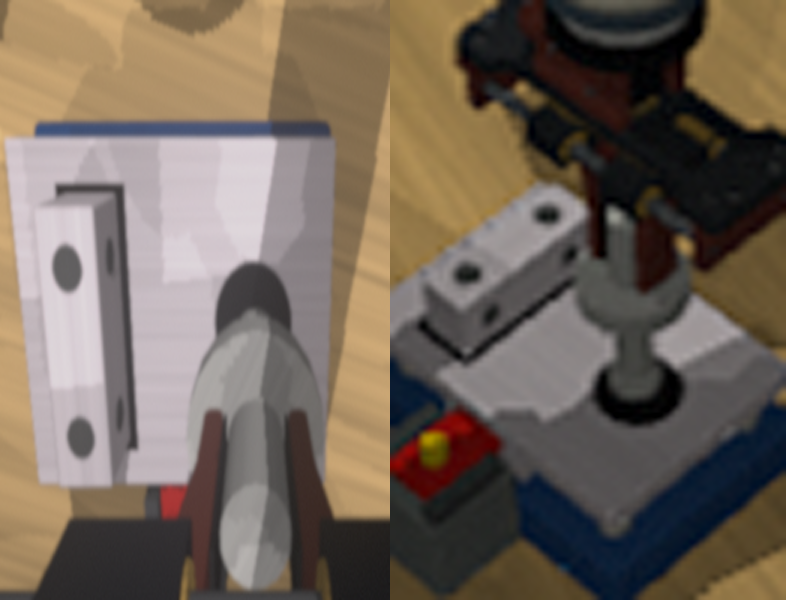

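Jaw lies on its pad, and the arbor's foot hangs over the round pad (scene crop foot (635,388), pad (639,390)). Lowering.

Emit:
step_arm(
  rows=[
    {"xyz": [0.0085,-0.0025,0.025],"rot": [0,0.01,0.004]},
    {"xyz": [0,0,0.02],"rot": [0,0,0]},
    {"xyz": [0,0,0],"rot": [0,0,0]},
  ],
)

```text
t: 17.98
position: [0.5256, 0.0831, 0.1794]
tcp_rot: [[-0.971, -0.239, -0.003], [-0.239, 0.971, -0.001], [0.003, -0.0, -1.0]]
ft_force: [1.0, -0.4, -4.0]
finger_gap: 0.0233
```

Emit:
step_arm(
  rows=[
    {"xyz": [0,0,0.01],"rot": [0,0,0]},
    {"xyz": [0,0,0],"rot": [0,0,0]},
  ],
)

```text
t: 18.23
position: [0.5259, 0.0832, 0.1778]
tcp_rot: [[-0.971, -0.239, -0.002], [-0.239, 0.971, -0.001], [0.002, -0.0, -1.0]]
ft_force: [0.3, 0.7, -4.8]
finger_gap: 0.0235
```

Emit:
step_arm(
  rows=[
    {"xyz": [0,0,0.008],"rot": [0,0,0]},
    {"xyz": [0,0,0],"rot": [0,0,0]},
  ],
)

```text
t: 18.48
position: [0.5261, 0.0832, 0.1764]
tcp_rot: [[-0.971, -0.239, -0.001], [-0.239, 0.971, -0.001], [0.001, -0.0, -1.0]]
ft_force: [0.4, 0.8, -4.9]
finger_gap: 0.0233
```

Emit:
step_arm(
  rows=[
    {"xyz": [0,0,0.008],"rot": [0,0,0]},
    {"xyz": [0,0,0],"rot": [0,0,0]},
  ],
)

```text
t: 18.73
position: [0.5261, 0.0832, 0.1749]
tcp_rot: [[-0.971, -0.239, -0.001], [-0.239, 0.971, -0.0], [0.001, -0.0, -1.0]]
ft_force: [-0.2, 0.1, -3.0]
finger_gap: 0.0233
```

Emit:
step_arm(
  rows=[
    {"xyz": [0,0,0.008],"rot": [0,0,0]},
    {"xyz": [0,0,0],"rot": [0,0,0]},
  ],
)

```text
t: 18.98
position: [0.5262, 0.0832, 0.1733]
tcp_rot: [[-0.971, -0.239, -0.001], [-0.239, 0.971, -0.0], [0.001, -0.0, -1.0]]
ft_force: [0.1, 0.3, -0.1]
finger_gap: 0.0236
```

```bash
python3 up.py
```

```text
rot [-0.00034313 -0.00219555 -0.00092952] shift in now [-0.00171162  0.00091851 -0.20857821] in G [-0.00195185  0.00095509 -0.20857594] [0.52616678 0.083221   0.17328481] [ 0.08467173  0.25248558 -0.06288589] [0.03512804 0.07391443 0.01984314]
```

Emit:
step_arm(
  rows=[
    {"xyz": [0,0,0.012],"rot": [0,0,0]},
    {"xyz": [0,0,0.012],"rot": [0,0,0]},
    {"xyz": [0,0,0.012],"rot": [0,0,0]},
    {"xyz": [0,0,0.012],"rot": [0,0,0]},
    {"xyz": [0,0,0.01],"rot": [0,0,0]},
  ],
)

```text
t: 19.6
position: [0.5266, 0.0833, 0.1623]
tcp_rot: [[-0.971, -0.239, -0.0], [-0.239, 0.971, -0.0], [0.0, -0.0, -1.0]]
ft_force: [-2.6, 0.6, 10.0]
finger_gap: 0.0237
```

Emit:
step_arm(
  rows=[
    {"xyz": [0,0,0.01],"rot": [0,0,0]},
    {"xyz": [0,0,0.01],"rot": [0,0,0]},
    {"xyz": [0,0,0],"rot": [0,0,0]},
  ],
)

```text
t: 19.98
position: [0.5266, 0.0833, 0.1585]
tcp_rot: [[-0.971, -0.239, -0.0], [-0.239, 0.971, -0.0], [0.0, -0.0, -1.0]]
ft_force: [-2.0, 0.4, 11.4]
finger_gap: 0.0236
```

Emit:
step_arm(
  rows=[
    {"xyz": [0,0,0.008],"rot": [0,0,0]},
    {"xyz": [0,0,0],"rot": [0,0,0]},
    {"xyz": [0,0,0],"rot": [0,0,0]},
    {"xyz": [0,0,0],"rot": [0,0,0]},
    {"xyz": [0,0,0],"rot": [0,0,0]},
  ],
)

```text
t: 20.6
position: [0.5267, 0.0833, 0.1572]
tcp_rot: [[-0.971, -0.239, 0.0], [-0.239, 0.971, -0.0], [-0.0, -0.0, -1.0]]
ft_force: [-3.0, 0.6, 12.9]
finger_gap: 0.0232
```

Emit:
step_arm(
  rows=[
    {"xyz": [0,0,0],"rot": [0,0,0]},
    {"xyz": [0,0,0],"rot": [0,0,0]},
    {"xyz": [0,0,0],"rot": [0,0,0]},
    {"xyz": [0,0,0],"rot": [0,0,0]},
    {"xyz": [0,0,0],"rot": [0,0,0]},
  ],
)

```text
t: 21.22
position: [0.5267, 0.0833, 0.1572]
tcp_rot: [[-0.971, -0.239, 0.0], [-0.239, 0.971, -0.0], [-0.0, -0.0, -1.0]]
ft_force: [-2.7, -0.9, 12.1]
finger_gap: 0.023
```

Run:
```python
from h import *
o=manip.get_obs();print(o["t"],o["position"],o["ft_force"],o["moment"])
S,T=cam("scene"),cam("top")
def pin(im):
    h=cv2.cvtColor(im,cv2.COLOR_RGB2HSV);m=(h[...,0]>22)&(h[...,0]<36)&(h[...,1]>200)
    return m
for n,f0,C in (("scene","scene0",S),("top","top0",T)):
    a=np.load(f"pics/{f0}.npy");b=manip.read_camera(n);np.save(f"pics/{n}5.npy",b)
    c=proj(C,[.6415,.06,.088]).astype(int)
    for im in(a,b):
        p=im[c[1]-10:c[1]+10,c[0]-10:c[0]+10].astype(int);w=np.clip(np.minimum(p[...,0],p[...,1])-p[...,2]-60,0,None)
        yy,xx=np.mgrid[c[1]-10:c[1]+10,c[0]-10:c[0]+10];u=np.array([(w*xx).sum(),(w*yy).sum()])/max(w.sum(),1);print(n,u,w.sum(),onz(C,u,.091) if w.sum() else "")
```

```text
21.225 [0.52671505 0.08334712 0.15718432] [-2.70613394 -0.88981567 12.10275245] [ 0.05040595  0.75953686 -0.02050422]
scene [211.7011208  203.47571606] 803 [0.63969427 0.06333222 0.091     ]
scene [213.88169643 201.5       ] 448 [0.63004826 0.06001988 0.091     ]
top [272.86390533 157.02366864] 169 [0.63867774 0.05792483 0.091     ]
top [0. 0.] 0
```

The pin has moved 10 mm towards the platform, so the catch is in. Unloading slowly now.

Emit:
step_arm(
  rows=[
    {"xyz": [0,0,-0.003],"rot": [0,0,0]},
    {"xyz": [0,0,0],"rot": [0,0,0]},
    {"xyz": [0,0,-0.003],"rot": [0,0,0]},
    {"xyz": [0,0,0],"rot": [0,0,0]},
  ],
)

```text
t: 21.82
position: [0.5266, 0.0833, 0.1583]
tcp_rot: [[-0.971, -0.239, 0.0], [-0.239, 0.971, -0.0], [-0.0, -0.0, -1.0]]
ft_force: [-2.2, -0.0, 11.4]
finger_gap: 0.0234
```

Emit:
step_arm(
  rows=[
    {"xyz": [0,0,-0.003],"rot": [0,0,0]},
    {"xyz": [0,0,0],"rot": [0,0,0]},
  ],
)

```text
t: 22.08
position: [0.5266, 0.0833, 0.1588]
tcp_rot: [[-0.971, -0.239, -0.0], [-0.239, 0.971, -0.0], [0.0, -0.0, -1.0]]
ft_force: [-2.0, 0.2, 10.6]
finger_gap: 0.0234
```

Emit:
step_arm(
  rows=[
    {"xyz": [0,0,-0.003],"rot": [0,0,0]},
    {"xyz": [0,0,0],"rot": [0,0,0]},
  ],
)

```text
t: 22.32
position: [0.5264, 0.0832, 0.1588]
tcp_rot: [[-0.971, -0.239, -0.0], [-0.239, 0.971, -0.0], [0.001, -0.0, -1.0]]
ft_force: [-0.8, -0.1, 7.0]
finger_gap: 0.0232
```

Emit:
step_arm(
  rows=[
    {"xyz": [0,0,-0.003],"rot": [0,0,0]},
    {"xyz": [0,0,0],"rot": [0,0,0]},
  ],
)

```text
t: 22.58
position: [0.5262, 0.0832, 0.1589]
tcp_rot: [[-0.971, -0.239, -0.001], [-0.239, 0.971, -0.0], [0.001, -0.0, -1.0]]
ft_force: [0.2, 0.9, 2.5]
finger_gap: 0.0233
```

Emit:
step_arm(
  rows=[
    {"xyz": [0,0,-0.002],"rot": [0,0,0]},
    {"xyz": [0,0,0],"rot": [0,0,0]},
  ],
)

```text
t: 22.82
position: [0.5259, 0.0832, 0.159]
tcp_rot: [[-0.971, -0.239, -0.002], [-0.239, 0.971, -0.001], [0.002, -0.0, -1.0]]
ft_force: [0.5, 0.4, -1.9]
finger_gap: 0.0231
```

Emit:
step_arm(
  rows=[
    {"xyz": [0,0,0],"rot": [0,0,0]},
    {"xyz": [0,0,0],"rot": [0,0,0]},
  ],
  squeeze=8,
)

```text
t: 23.08
position: [0.5257, 0.0832, 0.1591]
tcp_rot: [[-0.971, -0.239, -0.002], [-0.239, 0.971, -0.0], [0.002, 0.0, -1.0]]
ft_force: [0.5, 0.9, -3.2]
finger_gap: 0.0237
```

Emit:
step_arm(
  rows=[
    {"xyz": [0,0,0],"rot": [0,0,0]},
    {"xyz": [0,0,0],"rot": [0,0,0]},
  ],
  squeeze=3,
)

```text
t: 23.32
position: [0.5257, 0.0832, 0.1592]
tcp_rot: [[-0.971, -0.239, -0.002], [-0.239, 0.971, -0.001], [0.002, -0.0, -1.0]]
ft_force: [-0.1, 1.0, -3.1]
finger_gap: 0.0238
```

```bash
python3 up.py
```

```text
rot [-0.00013143 -0.00414423 -0.00098091] shift in now [-0.00371025  0.00066447 -0.27924062] in G [-0.00431651  0.00068163 -0.27923186] [0.52569452 0.08316076 0.15915363] [-0.07275749  1.0369052  -3.0647454 ] [ 0.1043288  -0.03614541  0.01808151]
```

Emit:
step_arm(
  rows=[
    {"xyz": [0,0,0.001],"rot": [0,0,0]},
    {"xyz": [0,0,0],"rot": [0,0,0]},
  ],
)

```text
t: 23.58
position: [0.5259, 0.0832, 0.1591]
tcp_rot: [[-0.971, -0.239, -0.002], [-0.239, 0.971, -0.001], [0.002, -0.0, -1.0]]
ft_force: [0.1, 0.5, -1.9]
finger_gap: 0.0239
```

Emit:
step_arm(
  rows=[
    {"xyz": [0,0,0],"rot": [0,0,0]},
    {"xyz": [0,0,0],"rot": [0,0,0]},
  ],
  fingers=0.7,
)

```text
t: 23.82
position: [0.5262, 0.0832, 0.1594]
tcp_rot: [[-0.971, -0.239, -0.001], [-0.239, 0.971, -0.001], [0.001, -0.0, -1.0]]
ft_force: [0.3, -0.0, -0.3]
finger_gap: 0.0264
```

Emit:
step_arm(
  rows=[
    {"xyz": [0,0,0],"rot": [0,0,0]},
    {"xyz": [0,0,0],"rot": [0,0,0]},
    {"xyz": [0,0,0],"rot": [0,0,0]},
  ],
  fingers=0.4,
)

```text
t: 24.2
position: [0.526, 0.0832, 0.1592]
tcp_rot: [[-0.971, -0.239, -0.001], [-0.239, 0.971, -0.001], [0.002, -0.0, -1.0]]
ft_force: [-0.3, -0.1, -0.2]
finger_gap: 0.0516
```

Emit:
step_arm(
  rows=[
    {"xyz": [0,0,-0.04],"rot": [0,0,0]},
    {"xyz": [0,0,-0.1],"rot": [0,0,0]},
    {"xyz": [0,0,-0.2],"rot": [0,0,0]},
    {"xyz": [0,0,-0.2],"rot": [0,0,0]},
    {"xyz": [0,0,-0.1],"rot": [0,0,0]},
  ],
)

```text
t: 24.82
position: [0.527, 0.0834, 0.2902]
tcp_rot: [[-0.971, -0.239, 0.002], [-0.239, 0.971, -0.0], [-0.002, -0.001, -1.0]]
ft_force: [-0.0, 0.3, -0.4]
finger_gap: 0.0527
```

Emit:
step_arm(
  rows=[
    {"xyz": [-0.1,0,0],"rot": [0,0,0]},
    {"xyz": [-0.2,0,0],"rot": [0,0,0]},
    {"xyz": [-0.2,0,0],"rot": [0,0,0]},
    {"xyz": [0,0,0],"rot": [0,0,0]},
    {"xyz": [0,0,0],"rot": [0,0,0]},
  ],
)

```text
t: 25.45
position: [0.6224, 0.107, 0.2869]
tcp_rot: [[-0.971, -0.239, -0.003], [-0.239, 0.971, -0.001], [0.003, -0.0, -1.0]]
ft_force: [0.4, 0.1, -0.1]
finger_gap: 0.0529
```

```bash
python3 snap.py w12
python3 - <<'E'
from h import *
import pickle
o,i=pickle.load(open('pics/w12.pkl','rb'));W=cam("wrist",o)
s=manip.read_camera("scene");t=manip.read_camera("top");np.save("pics/s9.npy",s);np.save("pics/t9.npy",t)
S=cam("scene");h=.085-.018;w=.242
for n,p in dict(rp=[.5265,.0835,h],fl=[.5265,.0835,h+.085],top=[.5265,.0835,h+.13]).items(): print(n,proj(W,p),proj(S,p))
c=proj(W,[.53,.04,.1]).astype(int);x0=max(0,c[0]-100);y0=max(0,c[1]-100);print(x0,y0)
a=cv2.resize(i[y0:y0+200,x0:x0+200,::-1],(450,450),interpolation=cv2.INTER_CUBIC)
b=cv2.resize(s[140:230,195:265,::-1],(350,450),interpolation=cv2.INTER_CUBIC)
cv2.imwrite("pics/c12.png",np.hstack([a,b]))
E
```

```text
[0.62244559 0.1070315  0.28687357] 25.45
rp [260.21091319  90.95056732] [245.72177888 197.51380902]
fl [260.36518597  86.25744701] [245.08395913 180.70348114]
top [260.48954368  82.47437089] [244.72070427 171.12956427]
122 0
```

View pics/c12.png

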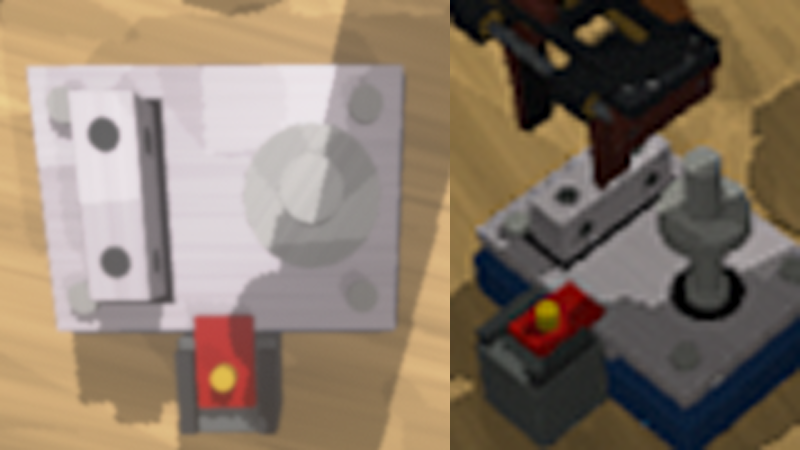

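The arbor stands on the round pad with its top at (311,187), which matches the prediction to 1 px. The red bolt lies over the platform edge at (222,330), and the jaw lies on the long pad at (111,196). One numeric check of the jaw, then hand in.

Run:
```python
from h import *
import pickle
o,i=pickle.load(open('pics/w12.pkl','rb'));W=cam("wrist",o)
c=[onz(W,np.array(u)/2.25+(122,0),.107) for u in((70,92),(132,92),(150,300),(92,300))]
m=np.mean(c,0);d=c[2]-c[1]+c[3]-c[0];print("jaw",m,"err",m[:2]-[.550,-.0145],"yaw",np.arctan2(d[1],d[0]))
print(manip.hand_in())
```

```text
jaw [ 0.55072191 -0.01426233  0.107     ] err [0.00072191 0.00023767] yaw 0.2551056851695156
the job is handed in; nothing more can be done
None
```

I loaded both parts, caught the platform down and handed the job in at about 25.5 s of the 64 s allowed. The hand-in reports no verdict.

- **Jaw:** it lies released on the long pad. The last measurement put it within 1 mm of the pad centre and about 0.7° off its length.
- **Arbor:** I drew it out along its axis, stood it on the round pad and pushed down through it with about 12–13 N. It stands released, and its top is within 1 px of the expected spot for standing upright at the pad centre.
- **Catch:** the yellow pin moved about 10 mm towards the platform. When I unloaded, the push fell to zero while the height stayed put, so the platform is held down. The last picture shows the red bolt over the platform's edge.
- **Other items:** I didn't go near the file, oil bottle, orange box or look-alikes, but I didn't measure them again at the end. The arm had moved clear of everything before hand-in.
- **Check that failed:** the top camera could not see the pin during the push, so its shift comes from the scene camera only.
- **Check that disagreed:** the cameras put the platform top 2–5 mm below the stated 85 mm, but contact came within 1 mm of the height I had planned from the stated figure.

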